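# Lay out the stirring station in the fume hood

### The job

First fit the loose grey metal shelf onto the yellow stand, all four corner holes down over the four posts, so that it rests fully home and level (either way round). Then stand each bottle upright on the coloured disc that matches its cap, wholly inside the disc: red and blue on the two stirrers, green on the shelf. Do not drop or tip anything, leave the conical flask and the black dish where they are, and finish with everything released and at rest.

Things in the scene. Friction and masses are not known exactly. Their poses are not given: they have to be found in the camera images.
- shelf: Loose grey aluminium shelf 200 (x) x 120 (y) x 6 mm, about 0.35 kg, four 13 mm through holes at x +-85, y +-45 mm. Black fin handle upright across its middle, 10 mm thick (x), 60 mm long (y), top 34 mm above the underside. Green disc on one half. Origin: centre of the underside; z up. Starts flat on the bench, long side within 20 deg of world x, on the left or the right.
- shelf_disc (a point): Centre of the flat green disc, 68 mm in diameter, on the shelf's upper face, at (50, 0, 6) mm in the shelf's frame. It moves with the shelf.
- stand: Fixed stand: yellow base 200 (x) x 120 (y) x 8 mm, four posts at x +-85, y +-45 mm: steel, 16 mm thick, to a flat shoulder 50 mm up, then a brass pin, 8 mm thick to 66 mm, tapering to a 3 mm tip at 78 mm. The shelf's underside seats on the shoulders, its origin straight above the stand's. Origin: centre of the underside, on the bench; z up; long side within 20 deg of world x.
- stirrer_red: Compact white magnetic stirrer fixed to the bench, 94 mm square and 40 mm high, with a flat round top plate 82 mm in diameter that carries a flat red disc 68 mm in diameter, centred. Origin: centre of its underside on the bench (the disc's centre is 40 mm straight above it); front (-x) has a small black knob.
- stirrer_blue: Compact white magnetic stirrer fixed to the bench, 94 mm square and 40 mm high, with a flat round top plate 82 mm in diameter that carries a flat blue disc 68 mm in diameter, centred. Origin: centre of its underside on the bench (the disc's centre is 40 mm straight above it); front (-x) has a small black knob.
- bottle_red: Sealed white plastic bottle, a plain upright cylinder 44 mm in diameter up to 66 mm, then a red cap 40 mm in diameter; 84 mm high in all; red band round its foot; about 0.14 kg. Origin: centre of its underside; z up its axis. Starts standing on the bench, z = 0, in any of three places side by side in the row of bottles.
- bottle_blue: Sealed white plastic bottle, a plain upright cylinder 44 mm in diameter up to 66 mm, then a blue cap 40 mm in diameter; 84 mm high in all; blue band round its foot; about 0.14 kg. Origin: centre of its underside; z up its axis. Starts standing on the bench, z = 0, in any of three places side by side in the row of bottles.
- bottle_green: Sealed white plastic bottle, a plain upright cylinder 44 mm in diameter up to 66 mm, then a green cap 40 mm in diameter; 84 mm high in all; green band round its foot; about 0.14 kg. Origin: centre of its underside; z up its axis. Starts standing on the bench, z = 0, in any of three places side by side in the row of bottles.
- flask: Bystander: small stoppered conical glass flask, 68 mm in diameter at its foot, 94 mm high, orange stopper, loose. Origin: centre of its underside. Not to be moved.
- dish: Bystander: round black plastic dish, 80 mm in diameter, 35 mm high, loose. Origin: centre of its underside. Not to be moved.
Not all that is in view belongs to the job. Several things have the shape of the shelf; the one meant has the colours described above.

How it is judged (in metres and radians):
On the way:
1. the shelf is seated on the stand and let go, before any bottle stands on a stirrer or the shelf (horizontal distance between shelf and stand below 0.006 m and angle between the x axis of shelf and the x axis of stand, either way round below 0.08 rad and z of shelf in the frame of stand between 0.046 and 0.054 m and angle between shelf's own z axis and vertical below 0.04 rad and contact force between the fingers and shelf below 0.1 N and not (horizontal distance between bottle_red and stirrer_red below 0.045 m and contact force between bottle_red and stirrer_red above 0.2 N) and not (horizontal distance between bottle_blue and stirrer_red below 0.045 m and contact force between bottle_blue and stirrer_red above 0.2 N) and not (horizontal distance between bottle_green and stirrer_red below 0.045 m and contact force between bottle_green and stirrer_red above 0.2 N) and not (horizontal distance between bottle_red and stirrer_blue below 0.045 m and contact force between bottle_red and stirrer_blue above 0.2 N) and not (horizontal distance between bottle_blue and stirrer_blue below 0.045 m and contact force between bottle_blue and stirrer_blue above 0.2 N) and not (horizontal distance between bottle_green and stirrer_blue below 0.045 m and contact force between bottle_green and stirrer_blue above 0.2 N) and contact force between each of bottle_red, bottle_blue, bottle_green and shelf below 0.2 N), for 0.2 s.
At the end, for the whole second after the job is handed in: Shelf on the stand's shoulders: within 6 mm, 0.08 rad parallel (either way round), 0.04 rad level, 46 to 54 mm up. Each bottle upright (0.06 rad) on its own colour's disc, centre within 12 mm of the disc's. All released and at rest (horizontal distance between shelf and stand below 0.006 m and angle between the x axis of shelf and the x axis of stand, either way round below 0.08 rad and z of shelf in the frame of stand between 0.046 and 0.054 m and angle between shelf's own z axis and vertical below 0.04 rad and horizontal distance between bottle_red and stirrer_red below 0.012 m and z of bottle_red in the frame of stirrer_red between 0.035 and 0.045 m and angle between each of bottle_red, bottle_blue, bottle_green's own z axis and vertical below 0.06 rad and horizontal distance between bottle_blue and stirrer_blue below 0.012 m and z of bottle_blue in the frame of stirrer_blue between 0.035 and 0.045 m and horizontal distance between bottle_green and shelf_disc below 0.012 m and z of bottle_green in the frame of shelf between 0.001 and 0.011 m and linear speed of each of bottle_red, bottle_blue, bottle_green, shelf below 0.02 m/s and contact force between the fingers and bottle_red below 0.1 N and contact force between the fingers and bottle_blue below 0.1 N and contact force between the fingers and bottle_green below 0.1 N and contact force between the fingers and shelf below 0.1 N); the robot touches nothing.
It fails at once if a bottle is tipped over (more than 0.7 rad) (angle between any of bottle_red, bottle_blue, bottle_green's own z axis and vertical above 0.7 rad).
It fails at once if a bottle (foot over 90 mm above the bench) or the shelf (over 110 mm) is dropped: unheld and faster than 0.35 m/s ((height (world z) of bottle_red above 0.09 m and contact force between the fingers and bottle_red below 0.05 N and linear speed of bottle_red above 0.35 m/s) or (height (world z) of bottle_blue above 0.09 m and contact force between the fingers and bottle_blue below 0.05 N and linear speed of bottle_blue above 0.35 m/s) or (height (world z) of bottle_green above 0.09 m and contact force between the fingers and bottle_green below 0.05 N and linear speed of bottle_green above 0.35 m/s) or (height (world z) of shelf above 0.11 m and contact force between the fingers and shelf below 0.05 N and linear speed of shelf above 0.35 m/s)).
It fails at once if the flask or the dish is moved more than 30 mm (distance of any of flask, dish from where it was at the start of the episode above 0.03 m).
It also fails if it takes over 120 s, if anything falls off the work surface, if the arm or the gripper's body presses on something with over 40 N, if the wrist force passes 120 N, or if a joint passes its speed limit or range.

### The arm

A 6-joint arm with a two-finger parallel gripper is mounted at the origin on the work surface. World frame = base frame: x ahead of the robot, y to its left, z up, the work surface at z = 0. Lengths are in mm, angles in rad, forces in N, time in s.
With the tool pointing down it reaches from about 300 to 775 mm from the base axis. Payload 14.6 kg.
Tool frame: the origin (TCP) lies between the finger pads; the fingertips stand ahead of it and the grasp point (between the pads) lies 11 mm behind it (manip.finger_overhang is the z of the fingertips in the tool frame, in mm); z points along the fingers, y is the line along which they close (so a half turn about z gives the same grasp; the last joint's range is limited). The gripper opens to 94 mm and grips with 3 to 60 N. Pads are 16 mm wide; open, the fingers measure 119 mm over their backs; the gripper's body (75 mm by 177 mm) begins 78 mm behind the grasp point.
Start: joints at [1.107, 0.3, 1.521, -0, 1.321, -0.067], TCP at [212.554, 507.257, 213.446] pointing down, gripper open.
Joint ranges: [-3.03, 3.03], [-0.79, 2.21], [0.23, 2.52], [-1.04, 4.18], [0, 3.07], [-2.55, 2.55]. Speed limits (rad/s): [2.22, 2.22, 2.57, 3.14, 3.14, 3.14].

### API

Orientations are given as [roll, pitch, yaw] about the fixed x, y, z axes, in that order (R = Rz(yaw) Ry(pitch) Rx(roll)).
In Python, from cell import manip gives the robot as it stands.
- The arm moves only by the tool jog_arm, never from a script. Its argument "series" is a list of rows, each a list of 7 numbers: the shift along the world's x, y, z as a fraction of full scale, then the turn, a rotation vector about the world's x, y, z as a fraction of full scale, then the closure, from 0 (fully open) to 1 (shut). In form: [[dx, dy, dz, wx, wy, wz, fingers], ...]. A call has 1 to 8 rows; each row is the pose to reach, as a shift and turn from the pose commanded when the call began; what a row does not reach only later rows make up. Full scale, the value 1, is 120 mm for a shift and 90 degrees for a turn. A row lasts 1/12 s, in which the tool goes at most 41.7 mm and 7.16 degrees, less where a joint would pass 70% of its speed; a pose out of reach is approached as far as the arm can. A call with a number of a shift or a turn outside -1 to 1 is refused whole. A call with a gripper value outside its range is refused whole. The fingers move at their own pace and stop on an object; "grip_force" is the grip in N (left out, the last holds). Time passes only in rows, so rows that repeat a pose let the fingers close. It gives the time, the measured TCP pose, the force, the opening and the grip force at its end, in the units of the state.
- manip.read_state(): the state, without advancing time (a new reading comes with each control period).
- manip.camera(name): name is "scene" or "side" or "wrist"; returns a dict with "frame" (420x560x3 uint8, red, green, blue), "vfov" (degrees; the focal length in pixels is half the picture's height over the tangent of half this angle, whatever the lens; pixels are square), "cx", "cy" (the principal point, pixels), "R" (3x3) and "t" (3): a world point X has camera coordinates R X + t; the wrist camera has in their place "hand_eye" (4x4, takes a point from camera to tool coordinates, whose origin is the TCP and whose axes are the flange's). Camera axes: x right, y down, z forward; pixel columns grow to the right and rows downward; lengths in mm; the calibration is good to about 2 mm. A picture is of the moment at which its call begins: read the wrist's pose just before it. There is no depth.
- manip.sign_off(): hands the job in; it is judged then, once.
The state is a dict: "clock": time; "joints": joint angles; "qd": joint speeds; "effort": joint torques, N m; "eef_pos": TCP position; "eef_rot": TCP orientation; "wrist_force": force on the tool from outside, world axes, zero at the start; "moment": the same for the moment, N m; "finger_gap": finger opening in mm; "finger_force": force on a finger pad.
Only numpy, scipy, OpenCV 4.12 (cv2) and the standard library are available. Lean on these libraries where they do the work, as an engineer would, in place of code of your own. Each camera call takes 0.05 s, during which the arm holds its last target. There are 200 camera calls.

## Working session

There is one attempt and no reset: what is moved stays moved. The work goes in short steps, Python scripts to look and compute and a tool call to move; the robot and the scene stay as the last step left them, time stands still between calls to the robot, and variables do not carry over. Pictures are saved under pics/ and viewed, at most 14 in all, crops included, and the job is handed in when it is done.

Besides the shell and the picture viewer there is one more tool, called by a JSON object that holds its "api" and its "payload", one argument or row to a line. jog_arm: Moves the arm, as the interface text tells. Its arguments: {"type":"object","properties":{"series":{"type":"array"},"grip_force":{"type":"number"}},"required":["series"]}

```bash
ls; mkdir -p pics
python3 - <<'E'
from cell import manip
import cv2,numpy as np
print(manip.finger_overhang, manip.read_state())
for n in ("scene","side","wrist"):
    c=manip.camera(n); cv2.imwrite(f"pics/{n}0.png",c["frame"][:,:,::-1])
    print(n,{k:(np.round(v,4).tolist() if not isinstance(v,(int,float)) else v) for k,v in c.items() if k!="frame"})
E
```

```text
pics
8.0 {'clock': 0.0, 'joints': array([ 1.10738533e+00,  3.00491154e-01,  1.52160033e+00,  3.80985644e-05,
        1.32073070e+00, -6.65744640e-02]), 'qd': array([ 0.00117251, -0.00011693, -0.00019448, -0.00057976,  0.00101039,
        0.00016662]), 'effort': array([-1.33358819e-03, -5.31824470e+01, -3.52719426e+01,  7.06800004e-02,
        2.45752058e-02, -8.07385049e-05]), 'eef_pos': array([212.43655157, 507.02506735, 212.86719666]), 'eef_rot': array([-3.14036831e+00, -1.18614728e-04,  2.74474659e+00]), 'wrist_force': array([ 0.11146286, -0.21307017, -0.93833745]), 'moment': array([ 0.06606094, -0.00935811, -0.02534234]), 'finger_force': 0.0, 'finger_gap': 93.81406261588826}
scene {'vfov': 49.670469030026986, 'cx': 276.4866534826397, 'cy': 204.62082051960473, 'R': [[0.554, 0.8325, -0.0003], [0.6979, -0.4646, -0.5451], [-0.454, 0.3018, -0.8383]], 't': [-401.2215, -347.6403, 1552.5456]}
side {'vfov': 48.54975315463346, 'cx': 279.97981948611465, 'cy': 207.1168268038859, 'R': [[0.7385, -0.6743, -0.0067], [-0.4997, -0.5405, -0.6769], [0.4527, 0.5032, -0.7361]], 't': [-357.3116, 361.1406, 1081.4472]}
wrist {'vfov': 67.68775353884945, 'cx': 281.50884954205344, 'cy': 209.60004166471734, 'hand_eye': [[-0.002, -0.9632, -0.2687, 77.808], [1.0, -0.0019, -0.0004, -0.2553], [-0.0002, -0.2687, 0.9632, -171.4619], [0.0, 0.0, 0.0, 1.0]]}
```

View pics/scene0.png

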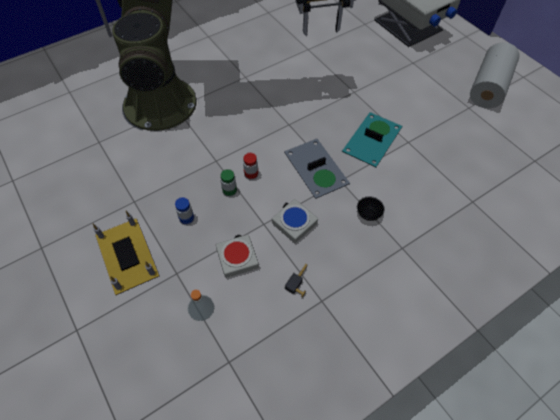

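View pics/side0.png

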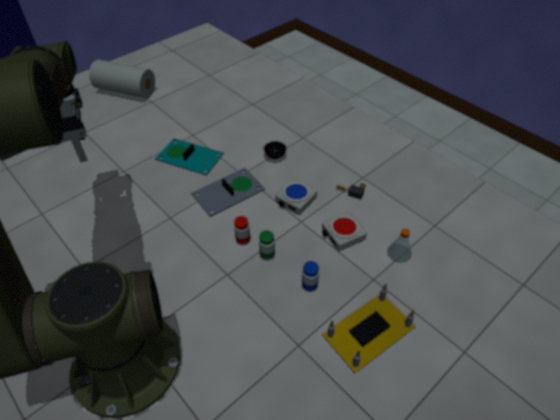

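Scene view: grey shelf (317,167) with green disc (325,178). The teal plate (373,138) is the decoy. Stand (127,255); bottles blue (184,210), green (228,182), red (251,165); stirrers red (237,253), blue (295,218); flask (197,302), dish (370,208). I choose the grey plate; I'll check it in a close crop and measure coarsely.

```bash
cat > h.py <<'E'
from cell import manip
import cv2,numpy as np
from scipy.spatial.transform import Rotation as Ro
class V:
    def __init__(s,name,frame=None):
        st=manip.read_state(); c=manip.camera(name); s.im=c["frame"][:,:,::-1].copy(); s.st=st
        s.f=s.im.shape[0]/2/np.tan(np.radians(c["vfov"])/2); s.cx,s.cy=c["cx"],c["cy"]
        if name=="wrist":
            T=np.eye(4); T[:3,:3]=Ro.from_euler("xyz",st["eef_rot"]).as_matrix(); T[:3,3]=st["eef_pos"]
            W=T@np.array(c["hand_eye"]); s.Rw=W[:3,:3]; s.o=W[:3,3]
        else:
            R=np.array(c["R"]); s.Rw=R.T; s.o=-R.T@np.array(c["t"])
        s.hsv=cv2.cvtColor(s.im,cv2.COLOR_BGR2HSV)
    def ray(s,p,z):
        d=s.Rw@np.array([(p[0]-s.cx)/s.f,(p[1]-s.cy)/s.f,1.]); return s.o+d*(z-s.o[2])/d[2]
    def proj(s,X):
        c=s.Rw.T@(np.array(X,float)-s.o); return np.array([s.cx+s.f*c[0]/c[2],s.cy+s.f*c[1]/c[2]])
    def blobs(s,lo,hi,amin=30):
        m=cv2.inRange(s.hsv,np.array(lo),np.array(hi))
        n,l,st,ce=cv2.connectedComponentsWithStats(m)
        return [(ce[i],st[i],l==i) for i in range(1,n) if st[i][4]>=amin]
    def save(s,n): cv2.imwrite(f"pics/{n}.png",s.im)
H=dict(red=((0,140,60),(8,255,255)),green=((45,100,40),(75,255,255)),blue=((108,140,60),(128,255,255)),yellow=((18,140,80),(32,255,255)))
E
python3 - <<'E'
from h import *
for n in ("scene","side"):
    v=V(n)
    for k,(a,b) in H.items():
        for ce,st,m in v.blobs(a,b,25):
            print(n,k,ce.round(1),st.tolist(),*[v.ray(ce,z)[:2].round(0) for z in (0,6,40,84)])
    for px in ([(317,167)] if n=="scene" else [(228,187)]): pass
    if n=="scene": cv2.imwrite("pics/crop.png",cv2.resize(v.im[105:225,260:420],None,fx=4,fy=4,interpolation=3))
E
```

```text
scene red [249.6 158.5] [244, 153, 12, 13, 110] [378. 130.] [382. 127.] [406. 114.] [437.  98.]
scene red [236.1 252.3] [225, 242, 24, 21, 394] [636. -74.] [639. -75.] [655. -82.] [676. -91.]
scene green [379.4 127.4] [370, 121, 19, 14, 196] [503. 554.] [506. 549.] [527. 523.] [553. 489.]
scene green [227.  175.6] [221, 170, 13, 13, 125] [396.  37.] [400.  35.] [424.  25.] [454.  12.]
scene green [324.1 178. ] [314, 170, 21, 17, 295] [567. 278.] [571. 275.] [589. 257.] [613. 235.]
scene blue [450.6  10.5] [447, 7, 9, 9, 56] [ 178. 1210.] [ 183. 1202.] [ 213. 1156.] [ 253. 1096.]
scene blue [434.3  18.1] [430, 14, 10, 9, 55] [ 177. 1120.] [ 183. 1112.] [ 213. 1069.] [ 252. 1013.]
scene blue [181.8 203.7] [176, 198, 13, 13, 132] [ 411. -125.] [ 415. -126.] [ 439. -131.] [ 469. -138.]
scene blue [294.6 216.9] [284, 208, 22, 19, 341] [631. 124.] [634. 122.] [651. 109.] [672.  92.]
scene yellow [126.4 255.9] [97, 220, 62, 74, 1920] [ 480. -328.] [ 483. -328.] [ 504. -327.] [ 532. -326.]
side red [240.7 221.8] [235, 217, 13, 11, 112] [469. 155.] [466. 151.] [449. 126.] [427.  95.]
side red [344.3 226. ] [334, 218, 22, 17, 280] [681. -63.] [676. -66.] [653. -83.] [ 622. -106.]
side green [176.1 151.1] [168, 146, 18, 11, 146] [508. 552.] [505. 546.] [487. 508.] [463. 460.]
side green [241.1 183.5] [231, 177, 21, 14, 235] [571. 279.] [568. 274.] [547. 245.] [521. 209.]
side green [266.  236.8] [260, 231, 13, 13, 137] [486.  62.] [483.  58.] [466.  37.] [443.   9.]
side blue [295.9 191.2] [286, 185, 21, 14, 226] [675. 136.] [671. 132.] [647. 108.] [617.  77.]
side blue [310.6 267.8] [304, 261, 14, 14, 156] [ 504. -101.] [ 500. -104.] [ 482. -120.] [ 459. -141.]
side yellow [368.  332.2] [323, 296, 92, 76, 2484] [ 472. -330.] [ 469. -331.] [ 452. -340.] [ 430. -351.]
```

View pics/crop.png

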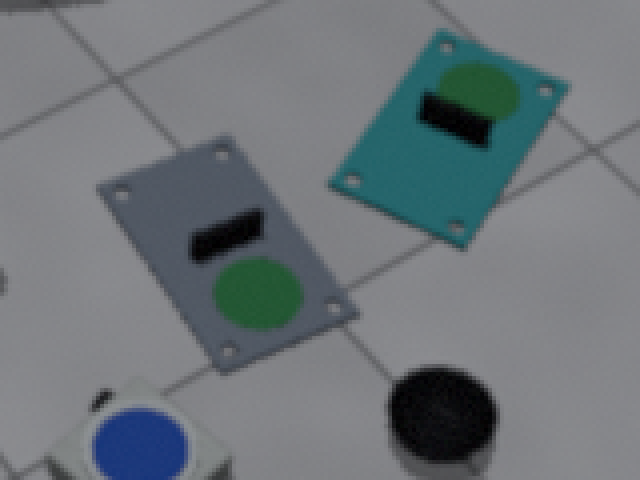

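The grey plate is confirmed: grey, green disc, black fin. Its holes in the crop are at (122,191), (222,155), (335,306), (228,350). The teal one is the decoy.

Run:
```python
from h import *
v=V("scene")
P=[v.ray((260+(x+.5)/4-.5,105+(y+.5)/4-.5),5)[:2] for x,y in [(122,191),(222,155),(335,306),(228,350)]]
print(np.round(P,1),np.mean(P,0)); a=(P[2]-P[1]+P[3]-P[0])/2; b=P[1]-P[0]; print(np.linalg.norm(a),np.linalg.norm(b),np.degrees(np.arctan2(a[1],a[0])))
# stand posts, red
print([np.round(v.ray(p,z)[:2],0).tolist() for p,z in [((99,223),78),((129,211),78),((113,278),78),((148,263),78),((197,302),0),((370,208),35)]])
```

```text
[[430.8 246.8]
 [444.6 334.2]
 [611.6 316.9]
 [599.4 225.9]] [521.60332277 280.93127141]
168.88997710655394 88.46120228724743 -6.480443190236401
[[398.0, -347.0], [407.0, -266.0], [566.0, -378.0], [577.0, -289.0], [703.0, -231.0], [742.0, 305.0]]
```

{"api": "jog_arm", "payload": {
  "series": [
    [0.86, -0.63, -0.15, 0, 0, -0.273, 0],
    [0.86, -0.63, -0.15, 0, 0, -0.273, 0],
    [0.86, -0.63, -0.15, 0, 0, -0.273, 0],
    [0.86, -0.63, -0.15, 0, 0, -0.273, 0],
    [0.86, -0.63, -0.15, 0, 0, -0.273, 0]
  ]
}}

```text
clock: 0.72
eef_pos: [317.3, 430.3, 195.1]
eef_rot: [-3.141, 0.0, 2.31]
wrist_force: [-0.3, -0.2, 0.7]
finger_gap: 93.8
finger_force: 0.0
```

{"api": "jog_arm", "payload": {
  "series": [
    [0.86, -0.63, -0.15, 0, 0, -0.273, 0],
    [0.86, -0.63, -0.15, 0, 0, -0.273, 0],
    [0.86, -0.63, -0.15, 0, 0, -0.273, 0],
    [0.86, -0.63, -0.15, 0, 0, -0.273, 0],
    [0.86, -0.63, -0.15, 0, 0, -0.273, 0]
  ]
}}

```text
clock: 1.13
eef_pos: [419.7, 355.5, 177.1]
eef_rot: [-3.141, 0.0, 1.885]
wrist_force: [-1.2, 0.1, 0.4]
finger_gap: 94.2
finger_force: 0.0
```

{"api": "jog_arm", "payload": {
  "series": [
    [0.86, -0.63, -0.15, 0, 0, -0.273, 0],
    [0.86, -0.63, -0.15, 0, 0, -0.273, 0],
    [0.86, -0.63, -0.15, 0, 0, -0.273, 0],
    [0.86, -0.63, -0.15, 0, 0, -0.273, 0],
    [0.86, -0.63, -0.15, 0, 0, -0.273, 0],
    [0.86, -0.63, -0.15, 0, 0, -0.273, 0]
  ]
}}

```text
clock: 1.63
eef_pos: [521.2, 281.9, 159.6]
eef_rot: [-3.141, -0.0, 1.464]
wrist_force: [-0.4, 0.2, 0.5]
finger_gap: 93.9
finger_force: 0.0
```

Run:
```python
from h import *
v=V("wrist"); v.save("w1"); print(v.st["eef_pos"],v.st["eef_rot"])
for k in ("green","blue"):
    for ce,st,m in v.blobs(*H[k],200): print(k,ce,st.tolist(),v.ray(ce,6))
```

```text
[521.1937036  281.91665038 159.60843474] [-3.14140324e+00 -2.85385471e-04  1.46438394e+00]
green [326.29867987 199.71848185] [295, 169, 63, 62, 3030] [568.71519912 274.97191047   6.        ]
green [242.33333333 401.83908046] [230, 392, 30, 21, 348] [441.27276822  16.84490533   6.        ]
blue [401.15021459 364.24892704] [387, 359, 27, 13, 233] [646.86598377  53.7056655    6.        ]
```

View pics/w1.png

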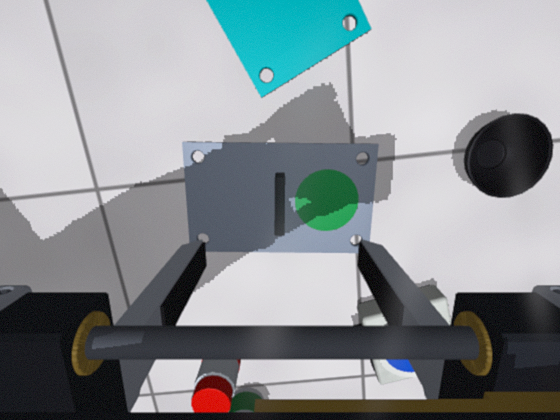

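Wrist view: grey shelf, holes near (197,156), (362,157), (203,239), (356,240), fin (280,204), disc (326,200). The dish is clear on the right at (508,155).

```bash
cat >> h.py <<'E'
def refine(v,p,r=12,bright=True):
    """subpixel centre of a hole: circle-like contour near p after Otsu"""
    x,y=map(int,p); g=cv2.cvtColor(v.im,cv2.COLOR_BGR2GRAY)[y-r:y+r+1,x-r:x+r+1]
    g=cv2.resize(g,None,fx=4,fy=4,interpolation=cv2.INTER_CUBIC); e=cv2.Canny(g,40,100); return e
E
python3 - <<'E'
from h import *
v=V("wrist")
H4=[(197,156),(362,157),(203,239),(356,240)]
cv2.imwrite("pics/holes.png",np.hstack([cv2.resize(v.im[y-15:y+16,x-15:x+16],None,fx=6,fy=6,interpolation=2) for x,y in H4]))
for z in (6,): P=np.array([v.ray(p,z)[:2] for p in H4])
print(P.round(1),P.mean(0)); a=(P[1]-P[0]+P[3]-P[2])/2; print(np.linalg.norm(a),np.degrees(np.arctan2(a[1],a[0])))
m=((v.hsv[...,2]<45)&(v.hsv[...,1]<120)).astype(np.uint8); m[:165]=0;m[245:]=0;m[:,:260]=0;m[:,300:]=0
c=max(cv2.findContours(m,0,2)[0],key=cv2.contourArea); r=cv2.minAreaRect(c); print(r)
b=cv2.boxPoints(r)
print(np.array([v.ray(p,34)[:2] for p in b]).round(1), v.ray(r[0],34))
E
```

```text
[[439.5 335.8]
 [608.3 316.4]
 [429.7 245.2]
 [598.1 225.8]] [518.87770441 280.81003309]
169.68878648279892 -6.56179261386053
((279.5, 184.0), (20.0, 7.0), 90.0)
[[519.2 312.9]
 [525.8 312.2]
 [523.8 292.7]
 [517.  293.4]] [521.45163321 302.87757882  34.        ]
```

View pics/holes.png

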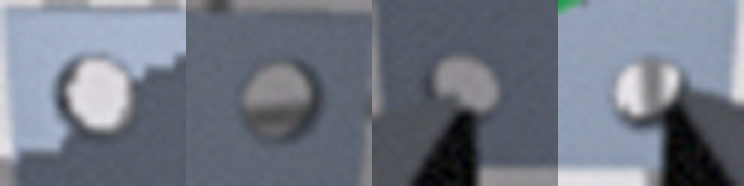

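{"api": "jog_arm", "payload": {
  "series": [
    [-0.018, -0.006, -0.33, 0, 0, -0.005, 0],
    [-0.018, -0.006, -0.66, 0, 0, -0.005, 0],
    [-0.018, -0.006, -0.9, 0, 0, -0.005, 0],
    [-0.018, -0.006, -1, 0, 0, -0.005, 0],
    [-0.018, -0.006, -1, 0, 0, -0.005, 0]
  ]
}}

```text
clock: 2.15
eef_pos: [518.2, 280.3, 37.4]
eef_rot: [-3.138, 0.002, 1.454]
wrist_force: [0.3, -0.3, -0.6]
finger_gap: 94.0
finger_force: 0.0
```

{"api": "jog_arm", "payload": {
  "series": [
    [0, 0, -0.1, 0, 0, 0, 0],
    [0, 0, -0.18, 0, 0, 0, 0],
    [0, 0, -0.18, 0, 0, 0, 0]
  ]
}}

```text
clock: 2.4
eef_pos: [519.7, 279.8, 17.2]
eef_rot: [-3.141, 0.0, 1.451]
wrist_force: [-1.0, 0.9, 0.2]
finger_gap: 94.0
finger_force: 0.0
```

{"api": "jog_arm", "payload": {
  "series": [
    [0, 0, 0, 0, 0, 0, 0.5],
    [0, 0, 0, 0, 0, 0, 0.8],
    [0, 0, 0, 0, 0, 0, 1],
    [0, 0, 0, 0, 0, 0, 1],
    [0, 0, 0, 0, 0, 0, 1],
    [0, 0, 0, 0, 0, 0, 1],
    [0, 0, 0, 0, 0, 0, 1],
    [0, 0, 0, 0, 0, 0, 1]
  ],
  "grip_force": 40
}}

```text
clock: 3.07
eef_pos: [520.0, 279.7, 17.9]
eef_rot: [3.142, -0.0, 1.45]
wrist_force: [-0.5, -0.3, 0.0]
finger_gap: 44.5
finger_force: 0.0
```

{"api": "jog_arm", "payload": {
  "series": [
    [0, 0, 0, 0, 0, 0, 1],
    [0, 0, 0, 0, 0, 0, 1],
    [0, 0, 0, 0, 0, 0, 1],
    [0, 0, 0, 0, 0, 0, 1],
    [0, 0, 0, 0, 0, 0, 1],
    [0, 0, 0, 0, 0, 0, 1],
    [0, 0, 0, 0, 0, 0, 1],
    [0, 0, 0, 0, 0, 0, 1]
  ]
}}

```text
clock: 3.73
eef_pos: [519.8, 279.8, 17.8]
eef_rot: [-3.141, 0.0, 1.451]
wrist_force: [-2.5, -0.3, 1.8]
finger_gap: 9.6
finger_force: 40.0
```

{"api": "jog_arm", "payload": {
  "series": [
    [0, 0, 0.1, 0, 0, 0, 1],
    [0, 0, 0.2, 0, 0, 0, 1],
    [0, 0, 0.35, 0, 0, 0, 1],
    [0, 0, 0.5, 0, 0, 0, 1],
    [0, 0, 0.7, 0, 0, 0, 1],
    [0, 0, 0.85, 0, 0, 0, 1],
    [0, 0, 1, 0, 0, 0, 1],
    [0, 0, 1, 0, 0, 0, 1]
  ]
}}

```text
clock: 4.4
eef_pos: [521.4, 280.4, 142.7]
eef_rot: [3.136, -0.003, 1.45]
wrist_force: [1.0, 1.1, -3.1]
finger_gap: 9.6
finger_force: 40.0
```

{"api": "jog_arm", "payload": {
  "series": [
    [0, -0.1, 0.1, 0, 0, 0, 1],
    [-0.02, -0.25, 0.2, 0, 0, 0, 1],
    [-0.03, -0.4, 0.3, 0, 0, 0, 1],
    [-0.04, -0.6, 0.4, 0, 0, 0, 1],
    [-0.05, -0.8, 0.5, 0, 0, 0, 1],
    [-0.05, -1, 0.6, 0, 0, 0, 1]
  ]
}}

```text
clock: 4.9
eef_pos: [513.3, 158.0, 210.0]
eef_rot: [-3.141, 0.001, 1.451]
wrist_force: [0.6, -0.2, -3.6]
finger_gap: 9.7
finger_force: 40.0
```

{"api": "jog_arm", "payload": {
  "series": [
    [0, -0.2, 0.1, 0, 0, 0, 1],
    [-0.02, -0.4, 0.2, 0, 0, 0, 1],
    [-0.03, -0.6, 0.3, 0, 0, 0, 1],
    [-0.04, -0.8, 0.4, 0, 0, 0, 1],
    [-0.05, -1, 0.5, 0, 0, 0, 1]
  ]
}}

```text
clock: 5.32
eef_pos: [507.2, 38.0, 270.1]
eef_rot: [-3.141, 0.0, 1.45]
wrist_force: [0.3, 0.3, -3.6]
finger_gap: 9.7
finger_force: 40.0
```

{"api": "jog_arm", "payload": {
  "series": [
    [0, -0.2, 0.1, 0, 0, 0, 1],
    [-0.02, -0.4, 0.2, 0, 0, 0, 1],
    [-0.03, -0.6, 0.3, 0, 0, 0, 1],
    [-0.04, -0.8, 0.4, 0, 0, 0, 1],
    [-0.05, -1, 0.5, 0, 0, 0, 1]
  ]
}}

```text
clock: 5.73
eef_pos: [501.1, -81.9, 330.1]
eef_rot: [-3.141, 0.0, 1.45]
wrist_force: [-0.2, -0.3, -3.4]
finger_gap: 10.2
finger_force: 40.0
```

{"api": "jog_arm", "payload": {
  "series": [
    [0, -0.2, 0.02, 0, 0, 0, 1],
    [-0.02, -0.4, 0.04, 0, 0, 0, 1],
    [-0.03, -0.6, 0.06, 0, 0, 0, 1],
    [-0.04, -0.8, 0.08, 0, 0, 0, 1],
    [-0.05, -1, 0.1, 0, 0, 0, 1]
  ]
}}

```text
clock: 6.15
eef_pos: [495.1, -201.8, 341.5]
eef_rot: [-3.141, -0.0, 1.45]
wrist_force: [0.1, 0.6, -3.7]
finger_gap: 9.7
finger_force: 40.0
```

{"api": "jog_arm", "payload": {
  "series": [
    [0, -0.2, 0, 0, 0, 0, 1],
    [-0.02, -0.4, 0, 0, 0, 0, 1],
    [-0.03, -0.6, 0, 0, 0, 0, 1],
    [-0.04, -0.8, 0, 0, 0, 0, 1],
    [-0.05, -1, 0, 0, 0, 0, 1]
  ]
}}

```text
clock: 6.57
eef_pos: [489.0, -321.8, 341.3]
eef_rot: [-3.14, -0.001, 1.45]
wrist_force: [0.4, -0.6, -3.5]
finger_gap: 9.5
finger_force: 40.0
```

{"api": "jog_arm", "payload": {
  "series": [
    [0, -0.2, 0, 0, 0, 0, 1],
    [-0.02, -0.4, 0, 0, 0, 0, 1],
    [-0.03, -0.6, 0, 0, 0, 0, 1],
    [-0.04, -0.8, 0, 0, 0, 0, 1],
    [-0.05, -0.95, 0, 0, 0, 0, 1],
    [-0.05, -1, 0, 0, 0, 0, 1],
    [-0.05, -1, 0, 0, 0, 0, 1],
    [-0.05, -1, 0, 0, 0, 0, 1]
  ]
}}

```text
clock: 7.23
eef_pos: [483.7, -439.9, 341.4]
eef_rot: [-3.141, -0.001, 1.45]
wrist_force: [-0.3, 1.4, -4.6]
finger_gap: 9.5
finger_force: 40.0
```

Run:
```python
from h import *
v=V("wrist"); v.save("w2"); print(v.st["eef_pos"],v.st["eef_rot"])
cv2.imwrite("pics/w2big.png",cv2.resize(v.im[0:300,100:460],None,fx=2,fy=2,interpolation=3))
```

```text
[ 483.73762017 -439.9346882   341.40587204] [-3.14087440e+00 -7.88444155e-04  1.45015047e+00]
```

View pics/w2big.png

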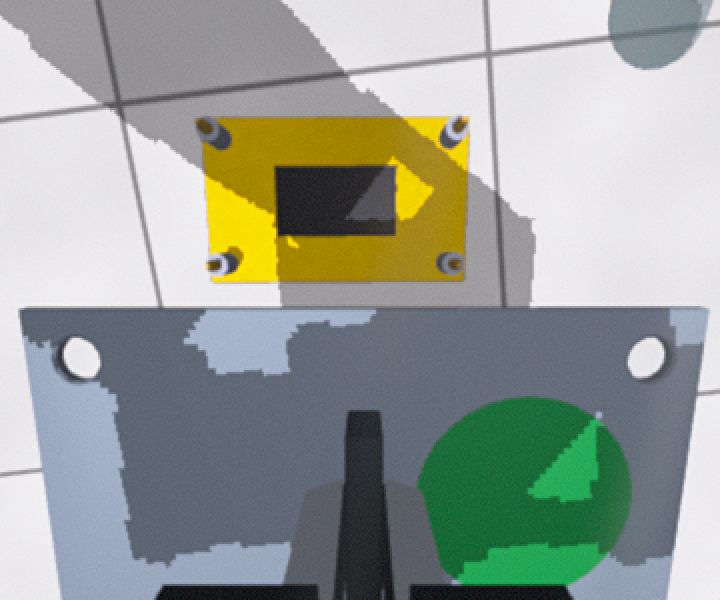

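Wrist crop: stand base corners at (198,117), (469,117), (464,282), (213,282). The held shelf's front holes are at (81,357), (647,357), all in 2x crop pixels. Measuring now.

Run:
```python
from h import *
v=V("wrist")
m=cv2.inRange(v.hsv,np.array((18,140,60)),np.array((32,255,255))); 
m=cv2.morphologyEx(m,cv2.MORPH_OPEN,np.ones((3,3),np.uint8)); m[140:]=m[140:]*0 if 0 else m[140:]
cs=[c for c in cv2.findContours(m[:152],0,1)[0] if cv2.contourArea(c)>300]
hull=cv2.convexHull(np.vstack(cs)); P=np.array([v.ray(p+0.0,8)[:2] for p in hull[:,0].astype(float)],np.float32)
r=cv2.minAreaRect(P); print("base",r)
B=lambda x,y:((x+.5)/2-.5+100,(y+.5)/2-.5)
t=[B(203,124),B(461,124),B(212,266),B(457,264)]
T=np.array([v.ray(p,76)[:2] for p in t]); print("tips",T.round(1),T.mean(0)); a=(T[1]-T[0]+T[3]-T[2])/2; print(np.linalg.norm(a),np.degrees(np.arctan2(a[1],a[0])))
zt=v.st["eef_pos"][2]-17.8+6
h=np.array([v.ray(B(*p),zt)[:2] for p in [(81,357),(647,357)]]); d=h[1]-h[0]; u=d/np.linalg.norm(d)
n=np.array([-u[1],u[0]]); c=h.mean(0)-45*n
print("shelf",h,np.linalg.norm(d),np.degrees(np.arctan2(d[1],d[0])),"centre",c,"minus tcp",c-v.st["eef_pos"][:2])
for ce,st,mm in v.blobs(*H["green"],200): print(v.ray(ce,zt),st)
for n_ in("scene","side"):
    w=V(n_); w.save(n_+"2")
    q=[(b[0],w.ray(b[0],6)) for b in w.blobs(*H["yellow"],500)]; print(q)
```

```text
base ((476.3045349121094, -328.2052001953125), (116.9645004272461, 197.41091918945312), 83.0189437866211)
tips [[ 400.6 -275.5]
 [ 564.6 -295.6]
 [ 389.9 -363.2]
 [ 554.9 -382.1]] [ 477.492076  -329.1039207]
165.70706936692034 -6.756227134885314
shelf [[ 406.87979091 -383.71285162]
 [ 572.91516592 -404.0353594 ]] 167.27447527368417 -6.978217001102767 centre [ 484.43033916 -438.54076409] minus tcp [0.45770233 0.98053931]
[ 534.86967771 -443.16214503  329.99420061] [ 309  198  106   96 8067]
[(array([126.02100062, 254.12291538]), array([ 477.89601029, -326.77580926,    6.        ]))]
[(array([368.17115689, 332.21711569]), array([ 469.3411178 , -331.34511954,    6.        ]))]
```

{"api": "jog_arm", "payload": {
  "series": [
    [-0.01, 0.15, -0.1, 0, 0, 0, 1],
    [-0.02, 0.35, -0.2, 0, 0, 0, 1],
    [-0.04, 0.55, -0.3, 0, 0, 0, 1],
    [-0.06, 0.75, -0.4, 0, 0, 0, 1],
    [-0.062, 0.88, -0.5, 0, 0, 0, 1],
    [-0.062, 0.92, -0.55, 0, 0, 0, 1],
    [-0.062, 0.92, -0.6, 0, 0, 0, 1]
  ]
}}

```text
clock: 8.02
eef_pos: [476.8, -328.7, 270.2]
eef_rot: [3.141, 0.0, 1.452]
wrist_force: [0.3, -0.4, -4.1]
finger_gap: 9.8
finger_force: 40.0
```

{"api": "jog_arm", "payload": {
  "series": [
    [0, 0, -0.15, 0, 0, 0, 1],
    [0, 0, -0.3, 0, 0, 0, 1],
    [0, 0, -0.5, 0, 0, 0, 1],
    [0, 0, -0.7, 0, 0, 0, 1],
    [0, 0, -0.85, 0, 0, 0, 1],
    [0, 0, -0.95, 0, 0, 0, 1],
    [0, 0, -1, 0, 0, 0, 1]
  ]
}}

```text
clock: 8.6
eef_pos: [476.3, -330.3, 148.4]
eef_rot: [-3.14, -0.001, 1.45]
wrist_force: [0.2, 0.4, -4.0]
finger_gap: 9.5
finger_force: 40.0
```

{"api": "jog_arm", "payload": {
  "series": [
    [0, 0, -0.12, 0, 0, 0, 1],
    [0, 0, -0.24, 0, 0, 0, 1],
    [0, 0, -0.34, 0, 0, 0, 1],
    [0, 0, -0.38, 0, 0, 0, 1],
    [0, 0, -0.38, 0, 0, 0, 1],
    [0, 0, -0.38, 0, 0, 0, 1]
  ]
}}

```text
clock: 9.1
eef_pos: [476.8, -330.2, 104.9]
eef_rot: [3.141, 0.0, 1.45]
wrist_force: [0.4, 0.1, -3.6]
finger_gap: 9.9
finger_force: 40.0
```

Run:
```python
from h import *
print(manip.read_state()["eef_pos"])
a,b,c=V("scene"),V("side"),V("wrist")
A=cv2.resize(a.im[200:310,80:190],(400,400),interpolation=3);B=cv2.resize(b.im[270:380,310:420],(400,400),interpolation=3)
cv2.imwrite("pics/two.png",np.hstack([A,B])); c.save("w3")
```

```text
[ 476.84269574 -330.18218346  104.90233661]
```

View pics/two.png

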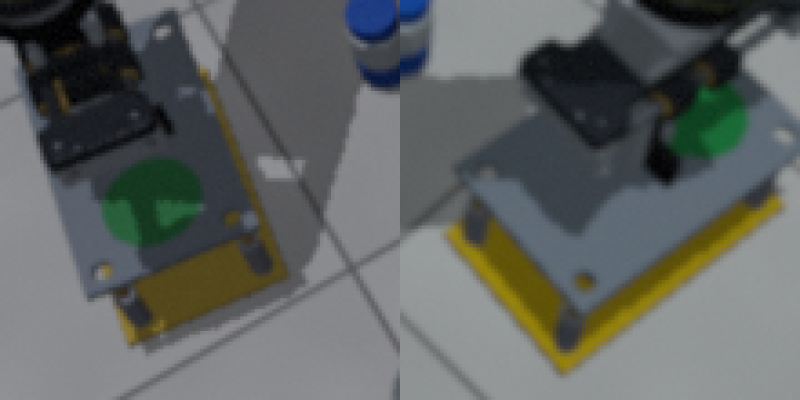

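View pics/w3.png

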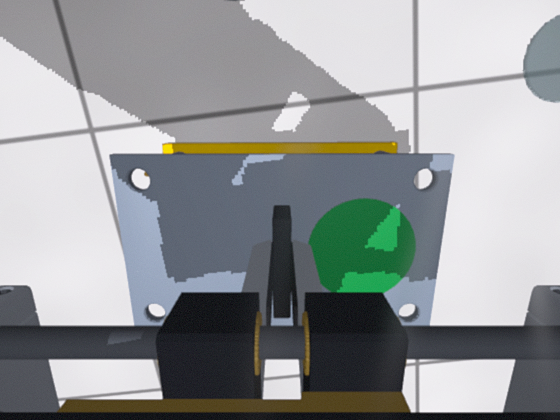

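Views: shelf sits over the stand. In the wrist view the holes are at (140,178), (424,178), with a brass tip just at the right edge of the left hole (147,175). Comparing with predicted tip pixels.

Run:
```python
from h import *
v=V("wrist"); th=np.radians(-6.9); c,s=np.cos(th),np.sin(th)
for x,y in [(-85,45),(85,45)]:
    for z in (66,72,78): print(x,y,z,v.proj([476.8+c*x-s*y,-328.5+s*x+c*y,z]).round(1))
    print("hole",v.proj([477.3+c*x-s*y,-329.2+s*x+c*y,93]).round(1),v.proj([477.3+c*x-s*y,-329.2+s*x+c*y,87]).round(1))
cv2.imwrite("pics/h4.png",np.hstack([cv2.resize(v.im[160:196,x-18:x+18],(400,400),interpolation=3) for x in (140,424)]))
```

```text
-85 45 66 [154.5 170.6]
-85 45 72 [150.9 172. ]
-85 45 78 [147.2 173.4]
hole [137.8 178.5] [142.2 176.8]
85 45 66 [406.5 170.1]
85 45 72 [410.  171.5]
85 45 78 [413.8 172.9]
hole [424.9 177.9] [420.6 176.2]
```

View pics/h4.png

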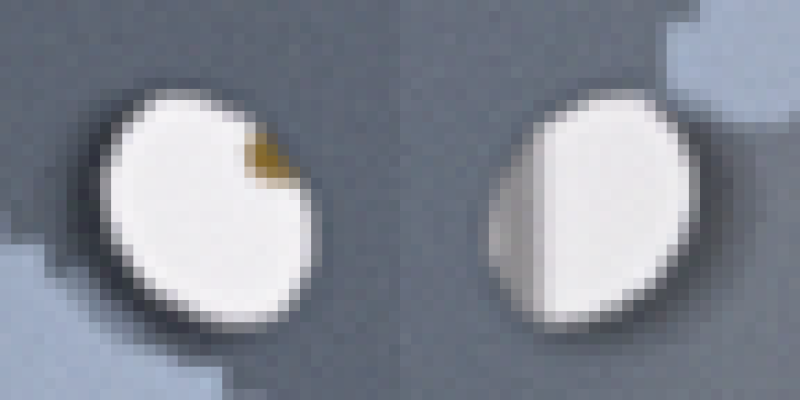

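{"api": "jog_arm", "payload": {
  "series": [
    [-0.004, 0.006, -0.04, 0, 0, 0, 1],
    [-0.004, 0.006, -0.07, 0, 0, 0, 1],
    [-0.004, 0.006, -0.1, 0, 0, 0, 1],
    [-0.004, 0.006, -0.12, 0, 0, 0, 1],
    [-0.004, 0.006, -0.14, 0, 0, 0, 1],
    [-0.004, 0.006, -0.15, 0, 0, 0, 1],
    [-0.004, 0.006, -0.15, 0, 0, 0, 1]
  ]
}}

```text
clock: 9.88
eef_pos: [476.0, -329.1, 85.9]
eef_rot: [-3.141, -0.0, 1.45]
wrist_force: [-0.7, 0.4, -4.7]
finger_gap: 10.0
finger_force: 40.0
```

{"api": "jog_arm", "payload": {
  "series": [
    [0, 0, -0.02, 0, 0, 0, 1],
    [0, 0, -0.04, 0, 0, 0, 1],
    [0, 0, -0.06, 0, 0, 0, 1],
    [0, 0, -0.08, 0, 0, 0, 1],
    [0, 0, -0.08, 0, 0, 0, 1],
    [0, 0, -0.08, 0, 0, 0, 1]
  ]
}}

```text
clock: 10.38
eef_pos: [476.0, -329.1, 76.5]
eef_rot: [-3.141, -0.0, 1.451]
wrist_force: [0.0, -0.1, -4.1]
finger_gap: 9.5
finger_force: 40.0
```

No contact force and underside near 59 mm: it's on the pins. Down the last 9 mm.

{"api": "jog_arm", "payload": {
  "series": [
    [0, 0, -0.02, 0, 0, 0, 1],
    [0, 0, -0.035, 0, 0, 0, 1],
    [0, 0, -0.05, 0, 0, 0, 1],
    [0, 0, -0.06, 0, 0, 0, 1],
    [0, 0, -0.068, 0, 0, 0, 1],
    [0, 0, -0.072, 0, 0, 0, 1],
    [0, 0, -0.072, 0, 0, 0, 1]
  ]
}}

```text
clock: 10.97
eef_pos: [476.1, -329.1, 68.0]
eef_rot: [-3.142, -0.0, 1.45]
wrist_force: [-0.2, -0.3, -3.7]
finger_gap: 9.6
finger_force: 40.0
```

{"api": "jog_arm", "payload": {
  "series": [
    [0, 0, -0.006, 0, 0, 0, 1],
    [0, 0, -0.012, 0, 0, 0, 1],
    [0, 0, -0.012, 0, 0, 0, 1],
    [0, 0, -0.012, 0, 0, 0, 1]
  ]
}}

```text
clock: 11.3
eef_pos: [476.1, -329.2, 67.8]
eef_rot: [3.141, 0.0, 1.451]
wrist_force: [-5.1, 3.6, 9.7]
finger_gap: 9.5
finger_force: 40.0
```

{"api": "jog_arm", "payload": {
  "series": [
    [0, 0, 0, 0, 0, 0, 0.8],
    [0, 0, 0, 0, 0, 0, 0.6],
    [0, 0, 0, 0, 0, 0, 0.4],
    [0, 0, 0, 0, 0, 0, 0.4],
    [0, 0, 0, 0, 0, 0, 0.4],
    [0, 0, 0, 0, 0, 0, 0.4],
    [0, 0, 0, 0, 0, 0, 0.4],
    [0, 0, 0, 0, 0, 0, 0.4]
  ]
}}

```text
clock: 11.97
eef_pos: [476.1, -329.1, 66.6]
eef_rot: [-3.142, 0.0, 1.451]
wrist_force: [-0.2, 0.0, 0.0]
finger_gap: 56.2
finger_force: 0.0
```

{"api": "jog_arm", "payload": {
  "series": [
    [0, 0, 0.15, 0, 0, 0, 0.4],
    [0, 0, 0.35, 0, 0, 0, 0.4],
    [0, 0, 0.6, 0, 0, 0, 0],
    [0, 0, 0.85, 0, 0, 0, 0],
    [0, 0, 1, 0, 0, 0, 0],
    [0, 0, 1, 0, 0, 0, 0]
  ]
}}

```text
clock: 12.47
eef_pos: [477.2, -330.0, 190.9]
eef_rot: [3.136, 0.003, 1.45]
wrist_force: [0.2, -0.1, 1.3]
finger_gap: 79.7
finger_force: 0.0
```

Run:
```python
from h import *
v=V("wrist"); v.save("w4"); print(v.st["eef_pos"],v.st["eef_rot"])
for ce,st,m in v.blobs(*H["green"],200): print(ce,st.tolist(),v.ray(ce,56))
b=V("side"); cv2.imwrite("pics/side4.png",np.hstack([cv2.resize(v.im,(533,400)),cv2.resize(b.im[280:390,315:390],(267,400),interpolation=3)]))
```

```text
[ 477.22251267 -329.99224345  190.91789607] [3.13597924 0.0033799  1.45045993]
[329.18021201 200.05270907] [296, 168, 67, 65, 3396] [ 526.084654   -334.07553804   56.        ]
```

View pics/side4.png

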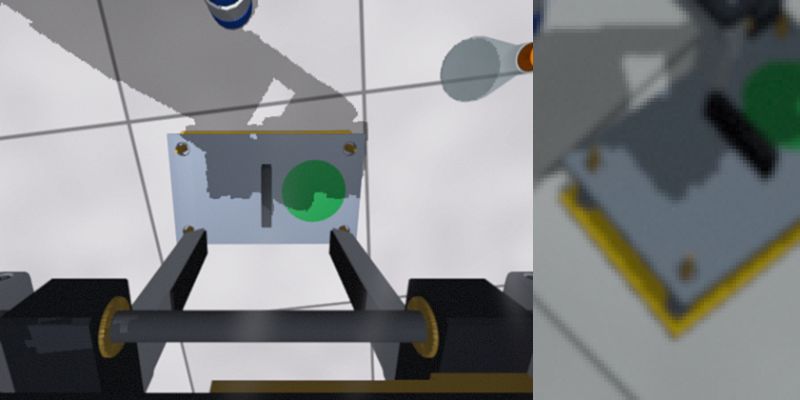

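All four brass pins come up through the holes, the disc is at (526.1,-334.1) as expected, and the shelf is level and released. Next the blue bottle, about (463,-137), where both views agree within 1 mm.

{"api": "jog_arm", "payload": {
  "series": [
    [-0.01, 0.25, 0, 0, 0, 0, 0],
    [-0.03, 0.5, 0, 0, 0, 0, 0],
    [-0.05, 0.75, 0, 0, 0, 0, 0],
    [-0.055, 0.8, 0, 0, 0, 0, 0]
  ]
}}

```text
clock: 12.9
eef_pos: [468.7, -229.7, 184.9]
eef_rot: [-3.139, -0.002, 1.452]
wrist_force: [-0.3, 0.4, 0.7]
finger_gap: 94.2
finger_force: 0.0
```

{"api": "jog_arm", "payload": {
  "series": [
    [-0.01, 0.25, 0, 0, 0, 0, 0],
    [-0.03, 0.5, 0, 0, 0, 0, 0],
    [-0.05, 0.75, 0, 0, 0, 0, 0],
    [-0.055, 0.8, 0, 0, 0, 0, 0],
    [-0.055, 0.8, 0, 0, 0, 0, 0]
  ]
}}

```text
clock: 13.32
eef_pos: [462.6, -135.9, 185.6]
eef_rot: [-3.14, -0.0, 1.453]
wrist_force: [-0.1, -0.2, -0.7]
finger_gap: 94.1
finger_force: 0.0
```

Run:
```python
from h import *
v=V("wrist"); p=v.st["eef_pos"]; print(p,v.st["eef_rot"])
for k in ("red","green","blue"):
  for ce,st,m in v.blobs(*H[k],200): print(k,ce.round(),st.tolist(),v.ray(ce,75)-p, v.ray(ce,75))
```

```text
[ 462.56538026 -135.89009594  185.61436605] [-3.14010037e+00 -3.69518047e-04  1.45260498e+00]
red [470. 124.] [435, 89, 70, 71, 3824] [ 171.2748759    56.28852363 -110.61436605] [633.84025616 -79.60157231  75.        ]
green [240.  32.] [216, 4, 50, 58, 2255] [ -15.16691362  150.72812221 -110.61436605] [447.39846665  14.83802628  75.        ]
green [356. 371.] [328, 359, 58, 29, 1372] [  58.61369315 -191.8043841  -110.61436605] [ 521.17907341 -327.69448004   75.        ]
blue [274. 212.] [262, 193, 33, 40, 686] [  -7.48359258   -2.59478062 -110.61436605] [ 455.08178769 -138.48487656   75.        ]
```

{"api": "jog_arm", "payload": {
  "series": [
    [0.005, -0.007, -0.3, 0, 0, 0, 0],
    [0.005, -0.007, -0.6, 0, 0, 0, 0],
    [0.005, -0.007, -0.85, 0, 0, 0, 0],
    [0.005, -0.007, -1, 0, 0, 0, 0],
    [0.005, -0.007, -1, 0, 0, 0, 0]
  ]
}}

```text
clock: 13.78
eef_pos: [461.4, -138.5, 62.5]
eef_rot: [-3.135, -0.002, 1.449]
wrist_force: [-0.1, 0.7, -0.5]
finger_gap: 94.2
finger_force: 0.0
```

{"api": "jog_arm", "payload": {
  "series": [
    [0, 0, -0.15, 0, 0, 0, 0],
    [0, 0, -0.22, 0, 0, 0, 0],
    [0, 0, -0.22, 0, 0, 0, 0.3],
    [0, 0, -0.22, 0, 0, 0, 0.5],
    [0, 0, -0.22, 0, 0, 0, 0.7],
    [0, 0, -0.22, 0, 0, 0, 0.7],
    [0, 0, -0.22, 0, 0, 0, 0.7],
    [0, 0, -0.22, 0, 0, 0, 0.7]
  ],
  "grip_force": 20
}}

```text
clock: 14.45
eef_pos: [463.7, -138.1, 40.7]
eef_rot: [3.141, 0.0, 1.45]
wrist_force: [-0.8, 0.1, 0.0]
finger_gap: 57.2
finger_force: 0.0
```

{"api": "jog_arm", "payload": {
  "series": [
    [0, 0, 0, 0, 0, 0, 0.8],
    [0, 0, 0, 0, 0, 0, 0.8],
    [0, 0, 0, 0, 0, 0, 0.8],
    [0, 0, 0, 0, 0, 0, 0.8]
  ]
}}

```text
clock: 14.78
eef_pos: [463.5, -138.0, 40.3]
eef_rot: [-3.142, -0.0, 1.451]
wrist_force: [-1.0, 0.3, 2.9]
finger_gap: 43.8
finger_force: 20.0
```

{"api": "jog_arm", "payload": {
  "series": [
    [0, 0, 0.15, 0, 0, 0, 0.8],
    [0, 0, 0.35, 0, 0, 0, 0.8],
    [0, 0, 0.6, 0, 0, 0, 0.8],
    [0, 0, 0.85, 0, 0, 0, 0.8],
    [0, 0, 1, 0, 0, 0, 0.8]
  ]
}}

```text
clock: 15.2
eef_pos: [464.0, -138.1, 163.0]
eef_rot: [3.139, 0.001, 1.451]
wrist_force: [0.1, 0.6, -1.2]
finger_gap: 43.8
finger_force: 20.0
```

{"api": "jog_arm", "payload": {
  "series": [
    [0.05, 0.07, 0, 0, 0, 0, 0.8],
    [0.15, 0.2, 0, 0, 0, 0, 0.8],
    [0.25, 0.33, 0, 0, 0, 0, 0.8],
    [0.37, 0.49, 0, 0, 0, 0, 0.8],
    [0.515, 0.682, 0, 0, 0, 0, 0.8]
  ]
}}

```text
clock: 15.62
eef_pos: [525.4, -55.1, 158.7]
eef_rot: [-3.14, -0.0, 1.45]
wrist_force: [-0.3, -0.0, -0.9]
finger_gap: 43.5
finger_force: 20.0
```

{"api": "jog_arm", "payload": {
  "series": [
    [0.13, 0.17, 0, 0, 0, 0, 0.8],
    [0.26, 0.34, 0, 0, 0, 0, 0.8],
    [0.39, 0.51, 0, 0, 0, 0, 0.8],
    [0.515, 0.682, 0, 0, 0, 0, 0.8]
  ]
}}

```text
clock: 15.95
eef_pos: [587.4, 27.5, 158.4]
eef_rot: [-3.14, 0.0, 1.451]
wrist_force: [0.3, -0.7, -2.2]
finger_gap: 43.4
finger_force: 20.0
```

{"api": "jog_arm", "payload": {
  "series": [
    [0.13, 0.17, 0, 0, 0, 0, 0.8],
    [0.26, 0.34, 0, 0, 0, 0, 0.8],
    [0.37, 0.49, 0, 0, 0, 0, 0.8],
    [0.46, 0.61, 0, 0, 0, 0, 0.8],
    [0.515, 0.682, 0, 0, 0, 0, 0.8],
    [0.515, 0.682, 0, 0, 0, 0, 0.8],
    [0.515, 0.682, 0, 0, 0, 0, 0.8]
  ]
}}

```text
clock: 16.53
eef_pos: [648.4, 108.0, 158.3]
eef_rot: [-3.139, 0.001, 1.451]
wrist_force: [-0.0, -0.7, -1.8]
finger_gap: 43.9
finger_force: 20.0
```

Run:
```python
from h import *
v=V("wrist"); p=v.st["eef_pos"]; print(p); v.save("w5")
for k in ("red","green","blue"):
  for ce,st,m in v.blobs(*H[k],150): print(k,ce.round(),st.tolist(),v.ray(ce,40))
```

```text
[648.35438077 108.01499346 158.29003645]
red [ 89. 226.] [64, 211, 40, 40, 542] [459.82823678 111.30083375  40.        ]
red [ 36. 255.] [8, 232, 58, 47, 1895] [397.22184117  87.87617382  40.        ]
red [306. 374.] [277, 359, 60, 35, 1708] [652.16108475 -89.42014558  40.        ]
green [117. 288.] [97, 281, 39, 15, 313] [468.35619315  42.17138596  40.        ]
green [ 82. 320.] [66, 314, 30, 13, 245] [421.11717378   9.18012773  40.        ]
blue [281. 200.] [247, 172, 70, 68, 2814] [648.84612248 114.99036793  40.        ]
blue [282. 288.] [239, 246, 86, 80, 5561] [637.74955198  21.50942987  40.        ]
```

View pics/w5.png

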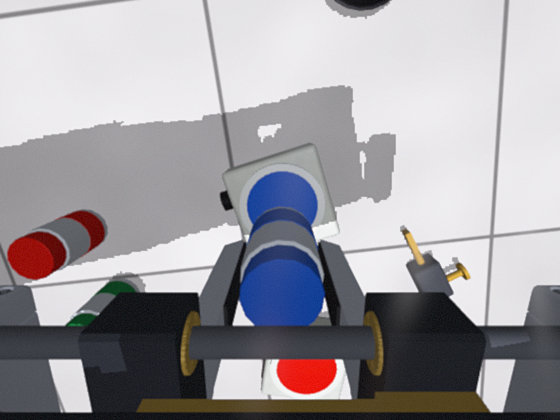

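Wrist view: the disc's upper arc is visible (columns 247-317, top row 172), so its centre is about (282,207). The dish (360,5) and hammer (430,275) are clear.

Run:
```python
from h import *
v=V("wrist")
for ce,st,m in v.blobs(*H["blue"],2000):
    if ce[1]<220:
        m=m.astype(np.uint8); m[205:]=0
        c=cv2.findContours(m,0,1)[0][0][:,0].astype(float); P=np.array([v.ray(q,40)[:2] for q in c if q[1]<202])
        A=np.c_[2*P,np.ones(len(P))]; s=np.linalg.lstsq(A,(P**2).sum(1),rcond=None)[0]; print(s[:2],np.sqrt(s[2]+s[:2]@s[:2]))
```

```text
[648.58385026 108.41929016] 32.885979233478075
```

{"api": "jog_arm", "payload": {
  "series": [
    [0, 0, -0.1, 0, 0, 0, 0.8],
    [0, 0, -0.25, 0, 0, 0, 0.8],
    [0, 0, -0.4, 0, 0, 0, 0.8],
    [0, 0, -0.52, 0, 0, 0, 0.8],
    [0, 0, -0.58, 0, 0, 0, 0.8],
    [0, 0, -0.61, 0, 0, 0, 0.8],
    [0, 0, -0.61, 0, 0, 0, 0.8]
  ]
}}

```text
clock: 17.22
eef_pos: [648.6, 107.2, 86.3]
eef_rot: [-3.141, 0.0, 1.45]
wrist_force: [0.2, -0.3, -1.5]
finger_gap: 43.6
finger_force: 20.0
```

{"api": "jog_arm", "payload": {
  "series": [
    [0, 0, -0.01, 0, 0, 0, 0.8],
    [0, 0, -0.02, 0, 0, 0, 0.8],
    [0, 0, -0.027, 0, 0, 0, 0.8],
    [0, 0, -0.034, 0, 0, 0, 0.8],
    [0, 0, -0.034, 0, 0, 0, 0.8]
  ]
}}

```text
clock: 17.63
eef_pos: [648.9, 107.5, 83.0]
eef_rot: [3.141, -0.0, 1.45]
wrist_force: [0.9, -0.2, -1.8]
finger_gap: 43.7
finger_force: 20.0
```

{"api": "jog_arm", "payload": {
  "series": [
    [0, 0, -0.008, 0, 0, 0, 0.8],
    [0, 0, -0.015, 0, 0, 0, 0.8],
    [0, 0, -0.02, 0, 0, 0, 0.8],
    [0, 0, -0.023, 0, 0, 0, 0.8],
    [0, 0, -0.023, 0, 0, 0, 0.8]
  ]
}}

```text
clock: 18.05
eef_pos: [648.9, 107.6, 80.4]
eef_rot: [3.141, -0.0, 1.451]
wrist_force: [-1.8, 0.3, 1.9]
finger_gap: 43.8
finger_force: 20.0
```

{"api": "jog_arm", "payload": {
  "series": [
    [0, 0, 0, 0, 0, 0, 0.4],
    [0, 0, 0, 0, 0, 0, 0.2],
    [0, 0, 0, 0, 0, 0, 0.2],
    [0, 0, 0, 0, 0, 0, 0.2],
    [0, 0, 0, 0, 0, 0, 0.2]
  ]
}}

```text
clock: 18.47
eef_pos: [648.9, 107.5, 80.1]
eef_rot: [3.142, -0.0, 1.45]
wrist_force: [-0.4, 0.1, -0.6]
finger_gap: 73.2
finger_force: 0.0
```

{"api": "jog_arm", "payload": {
  "series": [
    [0, 0, 0.1, 0, 0, 0, 0.2],
    [0, 0, 0.3, 0, 0, 0, 0.2],
    [0, 0, 0.55, 0, 0, 0, 0.2],
    [0, 0, 0.8, 0, 0, 0, 0],
    [0, 0, 0.85, 0, 0, 0, 0]
  ]
}}

```text
clock: 18.88
eef_pos: [650.4, 107.7, 188.9]
eef_rot: [3.134, -0.002, 1.45]
wrist_force: [0.2, -0.2, 1.0]
finger_gap: 85.5
finger_force: 0.0
```

{"api": "jog_arm", "payload": {
  "series": [
    [-0.25, -0.12, 0, 0, 0, 0, 0],
    [-0.5, -0.24, 0, 0, 0, 0, 0],
    [-0.838, -0.387, 0, 0, 0, 0, 0]
  ]
}}

```text
clock: 19.13
eef_pos: [549.8, 61.9, 182.1]
eef_rot: [3.141, -0.0, 1.451]
wrist_force: [0.7, -0.1, 0.6]
finger_gap: 93.9
finger_force: 0.0
```

{"api": "jog_arm", "payload": {
  "series": [
    [-0.3, -0.14, 0, 0, 0, 0, 0],
    [-0.6, -0.28, 0, 0, 0, 0, 0],
    [-0.8, -0.37, 0, 0, 0, 0, 0],
    [-0.838, -0.387, 0, 0, 0, 0, 0],
    [-0.838, -0.387, 0, 0, 0, 0, 0]
  ]
}}

```text
clock: 19.55
eef_pos: [449.6, 15.2, 183.1]
eef_rot: [3.14, -0.0, 1.449]
wrist_force: [0.1, -0.1, 0.3]
finger_gap: 94.0
finger_force: 0.0
```

Run:
```python
from h import *
v=V("wrist"); p=v.st["eef_pos"]; print(p)
for k in ("red","green"):
  for ce,st,m in v.blobs(*H[k],200): print(k,ce.round(),st.tolist(),v.ray(ce,75))
for n,z in(("scene",75),("side",75)):
  w=V(n); print(n,[(b[0].round(),b[1][4],w.ray(b[0],115).round(1)) for b in w.blobs(*H["blue"],40)])
```

```text
[449.60896964  15.23450119 183.11300573]
red [247. 118.] [224, 94, 46, 48, 1723] [430.28400953 100.00569592  75.        ]
red [477. 264.] [446, 237, 62, 56, 2666] [631.87214342 -63.0568067   75.        ]
green [271. 209.] [258, 192, 31, 40, 681] [440.04557659  17.07634575  75.        ]
scene [(array([451.,  11.]), np.int32(58), array([ 280.4, 1054.3,  115. ])), (array([434.,  18.]), np.int32(56), array([279.9, 973.1, 115. ])), (array([295., 202.]), np.int32(147), array([649.3, 109.2, 115. ])), (array([294., 220.]), np.int32(137), array([694.2,  75.4, 115. ]))]
side [(array([296., 192.]), np.int32(151), array([592.3,  51.9, 115. ]))]
```

{"api": "jog_arm", "payload": {
  "series": [
    [-0.014, -0.002, -0.3, 0, 0, 0, 0],
    [-0.014, -0.002, -0.6, 0, 0, 0, 0],
    [-0.014, -0.002, -0.85, 0, 0, 0, 0],
    [-0.014, -0.002, -1, 0, 0, 0, 0],
    [-0.014, -0.002, -1, 0, 0, 0, 0]
  ]
}}

```text
clock: 20.12
eef_pos: [447.2, 15.9, 58.5]
eef_rot: [-3.135, 0.0, 1.451]
wrist_force: [-0.1, -0.8, 0.1]
finger_gap: 93.9
finger_force: 0.0
```

{"api": "jog_arm", "payload": {
  "series": [
    [0, 0, -0.1, 0, 0, 0, 0],
    [0, 0, -0.19, 0, 0, 0, 0],
    [0, 0, -0.19, 0, 0, 0, 0.3],
    [0, 0, -0.19, 0, 0, 0, 0.5],
    [0, 0, -0.19, 0, 0, 0, 0.7],
    [0, 0, -0.19, 0, 0, 0, 0.7],
    [0, 0, -0.19, 0, 0, 0, 0.7],
    [0, 0, -0.19, 0, 0, 0, 0.7]
  ]
}}

```text
clock: 20.78
eef_pos: [448.7, 15.4, 39.8]
eef_rot: [3.141, -0.0, 1.45]
wrist_force: [-0.1, -0.4, -0.5]
finger_gap: 57.6
finger_force: 0.0
```

{"api": "jog_arm", "payload": {
  "series": [
    [0, 0, 0, 0, 0, 0, 0.8],
    [0, 0, 0, 0, 0, 0, 0.8],
    [0, 0, 0, 0, 0, 0, 0.8],
    [0, 0, 0, 0, 0, 0, 0.8]
  ]
}}

```text
clock: 21.12
eef_pos: [448.4, 15.4, 39.5]
eef_rot: [-3.142, -0.0, 1.45]
wrist_force: [-1.5, 0.0, 3.4]
finger_gap: 43.7
finger_force: 20.0
```

{"api": "jog_arm", "payload": {
  "series": [
    [0, 0, 0.15, 0, 0, 0, 0.8],
    [0, 0, 0.35, 0, 0, 0, 0.8],
    [0, 0, 0.6, 0, 0, 0, 0.8],
    [0, 0, 0.85, 0, 0, 0, 0.8],
    [0, 0, 1, 0, 0, 0, 0.8]
  ]
}}

```text
clock: 21.53
eef_pos: [449.0, 15.4, 162.1]
eef_rot: [3.139, -0.0, 1.451]
wrist_force: [0.1, 0.1, -2.1]
finger_gap: 44.0
finger_force: 20.0
```

{"api": "jog_arm", "payload": {
  "series": [
    [0.02, -0.08, 0, 0, 0, 0, 0.8],
    [0.05, -0.23, 0, 0, 0, 0, 0.8],
    [0.09, -0.4, 0, 0, 0, 0, 0.8],
    [0.13, -0.58, 0, 0, 0, 0, 0.8],
    [0.17, -0.77, 0, 0, 0, 0, 0.8],
    [0.216, -0.969, 0, 0, 0, 0, 0.8]
  ]
}}

```text
clock: 22.03
eef_pos: [474.0, -102.2, 157.9]
eef_rot: [-3.14, -0.0, 1.451]
wrist_force: [-0.5, 0.6, -1.0]
finger_gap: 43.9
finger_force: 20.0
```

{"api": "jog_arm", "payload": {
  "series": [
    [0.043, -0.19, 0, 0, 0, 0, 0.8],
    [0.086, -0.39, 0, 0, 0, 0, 0.8],
    [0.13, -0.58, 0, 0, 0, 0, 0.8],
    [0.17, -0.77, 0, 0, 0, 0, 0.8],
    [0.216, -0.969, 0, 0, 0, 0, 0.8]
  ]
}}

```text
clock: 22.45
eef_pos: [499.8, -218.6, 157.6]
eef_rot: [-3.14, -0.001, 1.45]
wrist_force: [0.9, -0.4, -0.7]
finger_gap: 43.9
finger_force: 20.0
```

{"api": "jog_arm", "payload": {
  "series": [
    [0.043, -0.19, 0, 0, 0, 0, 0.8],
    [0.086, -0.39, 0, 0, 0, 0, 0.8],
    [0.13, -0.58, 0, 0, 0, 0, 0.8],
    [0.17, -0.75, 0, 0, 0, 0, 0.8],
    [0.2, -0.89, 0, 0, 0, 0, 0.8],
    [0.216, -0.969, 0, 0, 0, 0, 0.8],
    [0.216, -0.969, 0, 0, 0, 0, 0.8],
    [0.216, -0.969, 0, 0, 0, 0, 0.8]
  ]
}}

```text
clock: 23.12
eef_pos: [525.7, -333.2, 158.2]
eef_rot: [-3.14, -0.001, 1.45]
wrist_force: [-0.2, 0.1, -1.4]
finger_gap: 43.6
finger_force: 20.0
```

Run:
```python
from h import *
v=V("wrist"); print(v.st["eef_pos"]); v.save("w6")
for ce,st,m in v.blobs(*H["green"],500):
    print(ce.round(),st.tolist())
    if ce[1]<230:
        m=m.astype(np.uint8); y0=st[1]
        c=cv2.findContours(m,0,1)[0][0][:,0].astype(float); P=np.array([v.ray(q,56)[:2] for q in c if q[1]<y0+30])
        A=np.c_[2*P,np.ones(len(P))]; s=np.linalg.lstsq(A,(P**2).sum(1),rcond=None)[0]; print(s[:2],np.sqrt(s[2]+s[:2]@s[:2]))
```

```text
[ 525.74658848 -333.22212059  158.15609422]
[282. 205.] [245, 177, 75, 67, 3131]
[ 525.89490413 -335.17531576] 33.36283435727474
[282. 291.] [239, 251, 86, 75, 5290]
```

{"api": "jog_arm", "payload": {
  "series": [
    [0, -0.004, -0.08, 0, 0, 0, 0.8],
    [0, -0.004, -0.2, 0, 0, 0, 0.8],
    [0, -0.004, -0.32, 0, 0, 0, 0.8],
    [0, -0.004, -0.42, 0, 0, 0, 0.8],
    [0, -0.004, -0.47, 0, 0, 0, 0.8],
    [0, -0.004, -0.49, 0, 0, 0, 0.8],
    [0, -0.004, -0.49, 0, 0, 0, 0.8]
  ]
}}

```text
clock: 23.75
eef_pos: [526.2, -333.6, 100.2]
eef_rot: [-3.141, -0.0, 1.451]
wrist_force: [-0.2, 0.2, -0.9]
finger_gap: 43.6
finger_force: 20.0
```

{"api": "jog_arm", "payload": {
  "series": [
    [0, 0, -0.01, 0, 0, 0, 0.8],
    [0, 0, -0.02, 0, 0, 0, 0.8],
    [0, 0, -0.027, 0, 0, 0, 0.8],
    [0, 0, -0.027, 0, 0, 0, 0.8],
    [0, 0, -0.027, 0, 0, 0, 0.8]
  ]
}}

```text
clock: 24.17
eef_pos: [526.2, -333.9, 97.5]
eef_rot: [3.141, 0.0, 1.45]
wrist_force: [-0.3, 0.4, -1.2]
finger_gap: 43.8
finger_force: 20.0
```

{"api": "jog_arm", "payload": {
  "series": [
    [0, 0, -0.006, 0, 0, 0, 0.8],
    [0, 0, -0.012, 0, 0, 0, 0.8],
    [0, 0, -0.017, 0, 0, 0, 0.8],
    [0, 0, -0.017, 0, 0, 0, 0.8]
  ]
}}

```text
clock: 24.5
eef_pos: [526.2, -333.9, 95.5]
eef_rot: [3.141, 0.0, 1.45]
wrist_force: [-1.4, 0.4, 2.5]
finger_gap: 43.6
finger_force: 20.0
```

{"api": "jog_arm", "payload": {
  "series": [
    [0, 0, 0, 0, 0, 0, 0.45],
    [0, 0, 0, 0, 0, 0, 0.35],
    [0, 0, 0, 0, 0, 0, 0.35],
    [0, 0, 0, 0, 0, 0, 0.35],
    [0, 0, 0, 0, 0, 0, 0.35]
  ]
}}

```text
clock: 24.92
eef_pos: [526.2, -333.9, 95.2]
eef_rot: [3.142, 0.0, 1.45]
wrist_force: [-0.8, 0.3, 0.4]
finger_gap: 61.1
finger_force: 0.0
```

{"api": "jog_arm", "payload": {
  "series": [
    [0, 0, 0.1, 0, 0, 0, 0.35],
    [0, 0, 0.3, 0, 0, 0, 0.35],
    [0, 0, 0.5, 0, 0, 0, 0.35],
    [0, 0, 0.7, 0, 0, 0, 0],
    [0, 0, 0.75, 0, 0, 0, 0]
  ]
}}

```text
clock: 25.33
eef_pos: [527.2, -334.6, 190.4]
eef_rot: [3.136, 0.003, 1.45]
wrist_force: [-0.8, 0.2, 0.0]
finger_gap: 70.9
finger_force: 0.0
```

{"api": "jog_arm", "payload": {
  "series": [
    [-0.05, 0.25, 0, 0, 0, 0, 0],
    [-0.1, 0.5, 0, 0, 0, 0, 0],
    [-0.15, 0.7, 0, 0, 0, 0, 0],
    [-0.198, 0.905, 0, 0, 0, 0, 0]
  ]
}}

```text
clock: 25.67
eef_pos: [501.8, -224.0, 185.2]
eef_rot: [-3.141, -0.0, 1.45]
wrist_force: [0.4, 0.3, -0.0]
finger_gap: 93.6
finger_force: 0.0
```

{"api": "jog_arm", "payload": {
  "series": [
    [-0.05, 0.25, 0, 0, 0, 0, 0],
    [-0.1, 0.5, 0, 0, 0, 0, 0],
    [-0.15, 0.7, 0, 0, 0, 0, 0],
    [-0.198, 0.905, 0, 0, 0, 0, 0]
  ]
}}

```text
clock: 26.0
eef_pos: [478.1, -115.3, 185.3]
eef_rot: [3.142, 0.0, 1.451]
wrist_force: [0.5, 0.8, 0.2]
finger_gap: 94.0
finger_force: 0.0
```

{"api": "jog_arm", "payload": {
  "series": [
    [-0.05, 0.25, 0, 0, 0, 0, 0],
    [-0.1, 0.5, 0, 0, 0, 0, 0],
    [-0.15, 0.7, 0, 0, 0, 0, 0],
    [-0.198, 0.905, 0, 0, 0, 0, 0]
  ]
}}

```text
clock: 26.33
eef_pos: [454.3, -6.8, 185.3]
eef_rot: [3.141, 0.0, 1.451]
wrist_force: [1.1, 0.3, 0.2]
finger_gap: 94.0
finger_force: 0.0
```

{"api": "jog_arm", "payload": {
  "series": [
    [-0.05, 0.25, 0, 0, 0, 0, 0],
    [-0.1, 0.5, 0, 0, 0, 0, 0],
    [-0.15, 0.7, 0, 0, 0, 0, 0],
    [-0.198, 0.905, 0, 0, 0, 0, 0],
    [-0.198, 0.905, 0, 0, 0, 0, 0],
    [-0.198, 0.905, 0, 0, 0, 0, 0]
  ]
}}

```text
clock: 26.83
eef_pos: [430.9, 101.2, 185.3]
eef_rot: [3.141, 0.0, 1.453]
wrist_force: [0.3, 0.3, -0.0]
finger_gap: 94.0
finger_force: 0.0
```

Run:
```python
from h import *
print(manip.read_state()["eef_pos"])
for n in("scene","side"):
  w=V(n); print(n,"green",[(w.ray(b[0],131).round(1),w.ray(b[0],56).round(1),b[1][4]) for b in w.blobs(*H["green"],40)])
  print(n,"red",[(w.ray(b[0],75).round(1),w.ray(b[0],40).round(1),b[1][4]) for b in w.blobs(*H["red"],40)])
```

```text
[430.87674595 101.24415841 185.32489993]
scene green [(array([581.6, 453.5, 131. ]), array([536.7, 510.8,  56. ]), np.int32(195)), (array([ 525.2, -335.1,  131. ]), array([ 475.9, -338. ,   56. ]), np.int32(209)), (array([ 581.5, -331.1,  131. ]), array([ 536.5, -333.8,   56. ]), np.int32(212))]
scene red [(array([430. , 101.2,  75. ]), array([405.1, 114.6,  40. ]), np.int32(104)), (array([671.8, -88.8,  75. ]), array([655. , -81.9,  40. ]), np.int32(394))]
side green [(array([438.9, 409.3, 131. ]), array([479. , 491.9,  56. ]), np.int32(160)), (array([ 526.2, -334.7,  131. ]), array([ 573.4, -313.7,   56. ]), np.int32(221)), (array([ 473.9, -358.1,  131. ]), array([ 516.8, -338.9,   56. ]), np.int32(303))]
side red [(array([433.1, 102.2,  75. ]), array([450.5, 127.4,  40. ]), np.int32(102)), (array([ 628.4, -100.6,   75. ]), array([652.9, -82.9,  40. ]), np.int32(280))]
```

Green stands on its disc at (525.7,-334.9). Now the red bottle.

{"api": "jog_arm", "payload": {
  "series": [
    [0, 0, -0.3, 0, 0, 0, 0],
    [0, 0, -0.6, 0, 0, 0, 0],
    [0, 0, -0.85, 0, 0, 0, 0],
    [0, 0, -1, 0, 0, 0, 0],
    [0, 0, -1, 0, 0, 0, 0]
  ]
}}

```text
clock: 27.35
eef_pos: [429.5, 99.3, 62.1]
eef_rot: [-3.136, 0.002, 1.449]
wrist_force: [0.6, 0.1, -0.7]
finger_gap: 94.2
finger_force: 0.0
```

{"api": "jog_arm", "payload": {
  "series": [
    [0, 0, -0.1, 0, 0, 0, 0],
    [0, 0, -0.21, 0, 0, 0, 0],
    [0, 0, -0.21, 0, 0, 0, 0.3],
    [0, 0, -0.21, 0, 0, 0, 0.5],
    [0, 0, -0.21, 0, 0, 0, 0.7],
    [0, 0, -0.21, 0, 0, 0, 0.7],
    [0, 0, -0.21, 0, 0, 0, 0.7],
    [0, 0, -0.21, 0, 0, 0, 0.7]
  ]
}}

```text
clock: 28.02
eef_pos: [431.4, 100.5, 40.6]
eef_rot: [3.141, -0.0, 1.45]
wrist_force: [0.9, 0.1, 0.1]
finger_gap: 57.2
finger_force: 0.0
```

{"api": "jog_arm", "payload": {
  "series": [
    [0, 0, 0, 0, 0, 0, 0.8],
    [0, 0, 0, 0, 0, 0, 0.8],
    [0, 0, 0, 0, 0, 0, 0.8],
    [0, 0, 0, 0, 0, 0, 0.8]
  ]
}}

```text
clock: 28.35
eef_pos: [431.2, 100.5, 40.2]
eef_rot: [3.142, 0.0, 1.451]
wrist_force: [-1.7, -0.1, 4.0]
finger_gap: 43.6
finger_force: 20.0
```

{"api": "jog_arm", "payload": {
  "series": [
    [0, 0, 0.15, 0, 0, 0, 0.8],
    [0, 0, 0.35, 0, 0, 0, 0.8],
    [0, 0, 0.6, 0, 0, 0, 0.8],
    [0, 0, 0.85, 0, 0, 0, 0.8],
    [0, 0, 1, 0, 0, 0, 0.8]
  ]
}}

```text
clock: 28.77
eef_pos: [431.6, 100.6, 162.7]
eef_rot: [3.139, -0.001, 1.451]
wrist_force: [0.5, -0.5, -0.8]
finger_gap: 44.1
finger_force: 20.0
```

{"api": "jog_arm", "payload": {
  "series": [
    [0.06, -0.05, 0, 0, 0, 0, 0.8],
    [0.17, -0.14, 0, 0, 0, 0, 0.8],
    [0.31, -0.26, 0, 0, 0, 0, 0.8],
    [0.46, -0.38, 0, 0, 0, 0, 0.8],
    [0.619, -0.51, 0, 0, 0, 0, 0.8]
  ]
}}

```text
clock: 29.18
eef_pos: [505.9, 38.4, 158.6]
eef_rot: [-3.14, 0.0, 1.451]
wrist_force: [-0.0, 0.6, -1.1]
finger_gap: 43.5
finger_force: 20.0
```

{"api": "jog_arm", "payload": {
  "series": [
    [0.15, -0.13, 0, 0, 0, 0, 0.8],
    [0.31, -0.26, 0, 0, 0, 0, 0.8],
    [0.46, -0.38, 0, 0, 0, 0, 0.8],
    [0.619, -0.51, 0, 0, 0, 0, 0.8]
  ]
}}

```text
clock: 29.52
eef_pos: [580.2, -23.1, 158.1]
eef_rot: [-3.139, 0.0, 1.45]
wrist_force: [0.5, 0.4, -1.7]
finger_gap: 43.3
finger_force: 20.0
```

{"api": "jog_arm", "payload": {
  "series": [
    [0.15, -0.13, 0, 0, 0, 0, 0.8],
    [0.31, -0.26, 0, 0, 0, 0, 0.8],
    [0.46, -0.38, 0, 0, 0, 0, 0.8],
    [0.56, -0.46, 0, 0, 0, 0, 0.8],
    [0.619, -0.51, 0, 0, 0, 0, 0.8],
    [0.619, -0.51, 0, 0, 0, 0, 0.8],
    [0.619, -0.51, 0, 0, 0, 0, 0.8]
  ]
}}

```text
clock: 30.1
eef_pos: [653.5, -83.4, 158.1]
eef_rot: [-3.139, -0.0, 1.45]
wrist_force: [0.1, 0.1, -1.2]
finger_gap: 43.6
finger_force: 20.0
```

Run:
```python
from h import *
v=V("wrist"); print(v.st["eef_pos"]); v.save("w7")
for ce,st,m in v.blobs(*H["red"],500):
    print(ce.round(),st.tolist())
    if ce[1]<240:
        m=m.astype(np.uint8); y0=st[1]
        c=cv2.findContours(m,0,1)[0][0][:,0].astype(float); P=np.array([v.ray(q,40)[:2] for q in c if q[1]<y0+30])
        A=np.c_[2*P,np.ones(len(P))]; s=np.linalg.lstsq(A,(P**2).sum(1),rcond=None)[0]; print(s[:2],np.sqrt(s[2]+s[:2]@s[:2]))
```

```text
[653.54419969 -83.41242519 158.05094502]
[280. 199.] [247, 172, 70, 71, 2710]
[653.17672779 -82.93959281] 32.87101840198754
[282. 290.] [240, 249, 86, 77, 5036]
```

Aligned within 1 mm. Lowering: contact is expected at a TCP height of about 80.2.

{"api": "jog_arm", "payload": {
  "series": [
    [0, 0, -0.1, 0, 0, 0, 0.8],
    [0, 0, -0.25, 0, 0, 0, 0.8],
    [0, 0, -0.4, 0, 0, 0, 0.8],
    [0, 0, -0.52, 0, 0, 0, 0.8],
    [0, 0, -0.59, 0, 0, 0, 0.8],
    [0, 0, -0.62, 0, 0, 0, 0.8],
    [0, 0, -0.62, 0, 0, 0, 0.8]
  ]
}}

```text
clock: 30.73
eef_pos: [653.6, -82.8, 84.9]
eef_rot: [-3.14, -0.0, 1.451]
wrist_force: [-0.4, -0.4, -1.3]
finger_gap: 43.9
finger_force: 20.0
```

{"api": "jog_arm", "payload": {
  "series": [
    [0, 0, -0.01, 0, 0, 0, 0.8],
    [0, 0, -0.02, 0, 0, 0, 0.8],
    [0, 0, -0.03, 0, 0, 0, 0.8],
    [0, 0, -0.036, 0, 0, 0, 0.8],
    [0, 0, -0.036, 0, 0, 0, 0.8]
  ]
}}

```text
clock: 31.15
eef_pos: [654.0, -83.1, 81.4]
eef_rot: [3.141, -0.0, 1.45]
wrist_force: [-1.0, -0.5, -1.7]
finger_gap: 43.7
finger_force: 20.0
```

{"api": "jog_arm", "payload": {
  "series": [
    [0, 0, -0.006, 0, 0, 0, 0.8],
    [0, 0, -0.01, 0, 0, 0, 0.8],
    [0, 0, -0.012, 0, 0, 0, 0.8],
    [0, 0, -0.012, 0, 0, 0, 0.8]
  ]
}}

```text
clock: 31.48
eef_pos: [654.0, -83.1, 80.2]
eef_rot: [3.141, 0.0, 1.45]
wrist_force: [-1.4, 0.3, 2.4]
finger_gap: 43.9
finger_force: 20.0
```

{"api": "jog_arm", "payload": {
  "series": [
    [0, 0, 0, 0, 0, 0, 0.4],
    [0, 0, 0, 0, 0, 0, 0.2],
    [0, 0, 0, 0, 0, 0, 0.2],
    [0, 0, 0, 0, 0, 0, 0.2],
    [0, 0, 0, 0, 0, 0, 0.2]
  ]
}}

```text
clock: 31.9
eef_pos: [654.0, -83.1, 79.8]
eef_rot: [3.142, 0.0, 1.45]
wrist_force: [0.7, -0.2, -0.4]
finger_gap: 73.2
finger_force: 0.0
```

{"api": "jog_arm", "payload": {
  "series": [
    [0, 0, 0.1, 0, 0, 0, 0.2],
    [0, 0, 0.3, 0, 0, 0, 0.2],
    [0, 0, 0.55, 0, 0, 0, 0.2],
    [0, 0, 0.8, 0, 0, 0, 0.2],
    [0, 0, 1, 0, 0, 0, 0.2]
  ]
}}

```text
clock: 32.32
eef_pos: [654.2, -83.1, 203.4]
eef_rot: [3.139, 0.0, 1.45]
wrist_force: [0.3, -0.6, 0.7]
finger_gap: 75.3
finger_force: 0.0
```

{"api": "jog_arm", "payload": {
  "series": [
    [-0.2, 0, 0, 0, 0, 0, 0.2],
    [-0.5, 0, 0, 0, 0, 0, 0.2],
    [-0.8, 0, 0, 0, 0, 0, 0.2],
    [-1, 0, 0, 0, 0, 0, 0.2],
    [-1, 0, 0, 0, 0, 0, 0.2]
  ]
}}

```text
clock: 32.73
eef_pos: [531.1, -83.0, 201.4]
eef_rot: [3.141, 0.0, 1.45]
wrist_force: [0.7, -0.1, -0.9]
finger_gap: 75.8
finger_force: 0.0
```

Run:
```python
from h import *
for n in("scene","side"):
  w=V(n); w.save(n+"9")
  for k,z in (("red",115),("blue",115),("green",131)): print(n,k,[(w.ray(b[0],z)[:2].round(1),b[1][4]) for b in w.blobs(*H[k],40)])
  if n=="scene": cv2.imwrite("pics/end.png",cv2.resize(w.im[130:320,80:400],None,fx=2.5,fy=2.5,interpolation=3))
```

```text
scene red [(array([654.3, -82.9]), np.int32(177)), (array([ 699.5, -100. ]), np.int32(133))]
scene blue [(array([ 280.4, 1053.7]), np.int32(56)), (array([279.9, 973.1]), np.int32(56)), (array([649.8, 109.3]), np.int32(151)), (array([694. ,  75.3]), np.int32(139))]
scene green [(array([581.6, 453.5]), np.int32(195)), (array([ 525. , -335.1]), np.int32(209)), (array([ 581.6, -331.3]), np.int32(211))]
side red [(array([654.3, -83.8]), np.int32(123)), (array([ 596. , -124.5]), np.int32(155))]
side blue [(array([652., 117.]), np.int32(52))]
side green [(array([ 526.4, -334.7]), np.int32(216)), (array([ 473.7, -357.3]), np.int32(342))]
```

View pics/end.png

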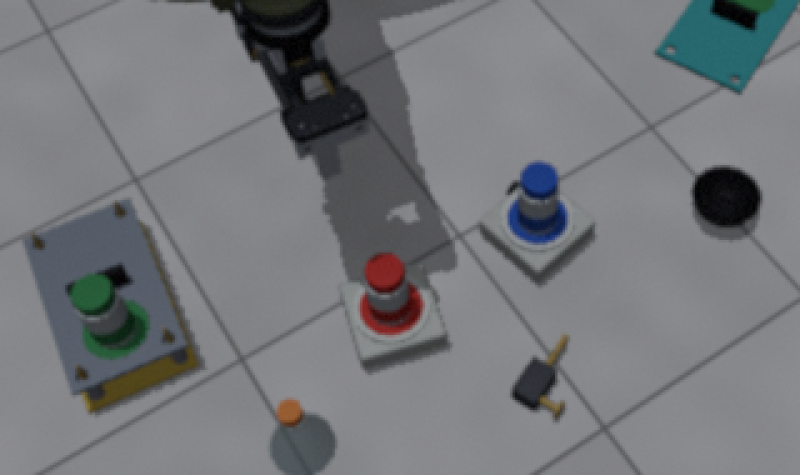

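The final view shows the shelf seated with pins through, and red (385,290), blue (540,195) and green (100,310) upright on their discs. The flask and dish haven't moved, and the arm is clear.

```bash
python3 -c "
from cell import manip
print(manip.sign_off())"
```

```text
the job is handed in; nothing more can be done
None
```

The job is handed in, with no verdict shown: in the final images the shelf is seated on all four pins, each bottle stands on its matching disc within about 2 mm of centre, the flask and dish look unmoved, and the arm is clear.

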